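# Sweep spacer rings through the gate of a kitting tray

### The arm

A 7-joint arm with a two-finger parallel gripper is mounted at the origin on the work surface. World frame = base frame: x ahead of the robot, y to its left, z up, the work surface at z = 0. Lengths are in m, angles in rad, forces in N, time in s.
With the tool pointing down it reaches from about 0.425 to 0.875 m from the base axis. Payload 9.9 kg.
Tool frame: the origin (TCP) lies on the centre line of the jaws, within the pads' length; the fingertips stand ctrl.tcp_to_tips ahead of it and the grasp point (between the pads) lies 3 mm ahead of it (ctrl.tcp_to_tips is the distance from the TCP to the fingertips, in m); z points along the fingers, y is the line along which they close (so a half turn about z gives the same grasp; the last joint's range is limited). The gripper opens to 85 mm and grips with 20 to 120 N. Pads are 22 mm wide; open, the fingers measure 114 mm over their backs; the gripper's body (76 mm by 85 mm) begins 54 mm behind the grasp point. The pads swing forward as they close: fully open they stand 13 mm farther back than shut.
Start: joints at [-1.271, 0.576, 0.025, 1.437, -0.015, 1.129, -0.057], TCP at [0.253, 0.626, 0.253] pointing down, gripper open.
Joint ranges: [-2.76, 2.76], [-0.34, 2.15], [-1.52, 1.57], [0.19, 2.46], [-1.09, 4.23], [0.17, 1.99], [-2.82, 2.82]. Speed limits (rad/s): [2.22, 2.22, 3.01, 3.01, 3.14, 3.14, 3.14].

### API

Orientations are given as a rotation vector (axis times angle).
In Python, from rig import ctrl, capture, camera_params, hand_in gives the robot as it stands.
- The arm moves only by the tool jog_arm, never from a script. Its argument "deltas" is one flat list of numbers, 7 for each row, row after row: the shift along the tool's x, y, z in m, then the turn, a rotation vector about the tool's x, y, z in degrees, then the gripper's target within -1 to 1 (shut at 1, half-way at 0, fully open at -1). A call has 1 to 10 rows; each row shifts and turns the commanded pose from where the row before left it, along the tool's axes as they then stand; what a row does not reach is not made up. A row lasts 1/12 s, in which the tool goes at most 41.7 mm and 7.16 degrees, less where a joint would pass 70% of its speed; a pose out of reach is approached as far as the arm can. A call is refused whole if a number of a shift passes 0.0417 or a number of a turn 7.16, either way. A call with a gripper value outside its range is refused whole. The fingers move at their own pace and stop on an object; "newtons" is the grip in N (left out, the last holds). Time passes only in rows, so rows that do not move let the fingers close. It gives the time, the measured TCP pose, the force, the opening and the grip force at its end, in the units of the state.
- ctrl.state(): the state, without advancing time (a new reading comes with each control period).
- capture(name): name is "side" or "top" or "wrist"; returns (picture, depth): 384x512x3 uint8, blue, green, red; 384x512 float32, m along the optical axis (not along the pixel's ray), 0 where there is no reading.
- camera_params(name): a dict with "K" (3x3 intrinsics, pixels), "world_from_camera" (4x4, takes a point from camera to world coordinates). Camera axes: x right, y down, z forward; pixel columns grow to the right and rows downward; lengths in m; the calibration is good to about 2 mm. A picture is of the moment at which its call begins: read the wrist's pose just before it. camera_params takes no time and is no camera call; for the wrist camera it gives the pose at the moment of the call.
- hand_in(): hands the job in; it is judged then, once.
The state is a dict: "time_s": time; "qpos": joint angles; "qvel": joint speeds; "effort": joint torques, N m; "eef_pos": TCP position; "eef_rot": TCP orientation; "wrist_force": force on the tool from outside, world axes, zero at the start; "ft_torque": the same for the moment, N m; "width": opening from 0.0 (shut) to 1.0 (fully open); "grasp_force": force on a finger pad.
Only numpy, scipy, OpenCV 4.12 (cv2) and the standard library are available. Lean on these libraries where they do the work, as an engineer would, in place of code of your own. Each camera call takes 0.05 s, during which the arm holds its last target. There are 200 camera calls.

### The job

With the fingertips, sweep the three loose steel spacer rings across the deck of the kitting tray and through its narrow gate, one at a time, so that all three drop into the pocket behind the gate. Only push them, gently: do not pinch, lift or carry a ring. Leave the brass post on the deck standing where it is, and do not disturb the meter, carton and screwdriver beside the tray.

Things in the scene. Friction and masses are not known exactly. Their poses are not given: they have to be found in the camera images.
- tray: Kitting tray fixed to the bench: white deck, flat top 65 mm above the bench, a gate wall at one end and a pocket beyond. Origin on the bench under the middle of the gate; +x points through the gate from deck to pocket, y across it, z up. Deck: x -175 to -3, y -88 to +88 mm, rear end open. Along both sides (y +-88 to +-92) stand rims 10 mm above the deck.
- gate (a point): Middle of the gate at deck level (65 mm above the bench), axes as the tray's. Gate wall x -3 to 0 mm, 14 mm above the deck; its gap is 40 mm wide (y -20 to +20) between two upright pins 8 mm thick centred at x -3, y +-24 mm, as high as the wall. In the gap the deck ends in a sheer edge at x -3: a ring whose centre is pushed past it tips into the pocket; fingers need not enter.
- pocket (a point): Middle of the pocket's floor, 35 mm beyond the gate, 4 mm above the bench (61 mm below the deck). Open on top; inside it measures x 0 to 72 mm, y -36 to +36 mm in the tray's frame; walls 4 mm thick, 75 mm above the bench.
- ring1_center (a point): Centre (half-way up) of a loose dark steel spacer ring lying flat on the deck: 30 mm outside diameter, 13 mm hole, 10 mm thick, about 45 g. It starts nearest the gate, about 58 mm before it. The three are alike.
- ring2_center (a point): Centre (half-way up) of a loose dark steel spacer ring lying flat on the deck: 30 mm outside diameter, 13 mm hole, 10 mm thick, about 45 g. It starts in the rear part of the deck, about 135 mm before the gate, on one side of the middle. The three are alike.
- ring3_center (a point): Centre (half-way up) of a loose dark steel spacer ring lying flat on the deck: 30 mm outside diameter, 13 mm hole, 10 mm thick, about 45 g. It starts in the rear part of the deck, about 135 mm before the gate, on one side of the middle. The three are alike.
- post: Loose brass post standing upright on the deck beside the gate wall, 18 mm in diameter, 35 mm tall, top 100 mm above the bench; origin at the centre of its foot. Stays where it stands.
- meter: Orange hand multimeter lying on the bench beside the tray, 160 x 78 x 45 mm, long along its own x; origin under its centre. Not to be disturbed.
- carton: Closed brown carton on the bench beside the tray, 120 x 85 x 50 mm; origin under its centre. Not to be disturbed.
- driver: Screwdriver lying on the bench beyond the pocket, along its own x; not to be disturbed.
Not all that is in view belongs to the job. What is shaped like the part that bears ring1_center but brown is not meant.

How it is judged:
On the way, in this order (a step that is already met when the one before it is completed fails the run):
1. a first ring lies in the pocket (((x of ring1_center in the frame of tray between 0 and 0.074 m and y of ring1_center in the frame of tray between -0.038 and 0.038 m and height (world z) of ring1_center below 0.055 m) or (x of ring2_center in the frame of tray between 0 and 0.074 m and y of ring2_center in the frame of tray between -0.038 and 0.038 m and height (world z) of ring2_center below 0.055 m) or (x of ring3_center in the frame of tray between 0 and 0.074 m and y of ring3_center in the frame of tray between -0.038 and 0.038 m and height (world z) of ring3_center below 0.055 m))), for 0.2 s.
2. a second ring lies in the pocket ((((x of ring1_center in the frame of tray between 0 and 0.074 m and y of ring1_center in the frame of tray between -0.038 and 0.038 m and height (world z) of ring1_center below 0.055 m) and (x of ring2_center in the frame of tray between 0 and 0.074 m and y of ring2_center in the frame of tray between -0.038 and 0.038 m and height (world z) of ring2_center below 0.055 m)) or ((x of ring1_center in the frame of tray between 0 and 0.074 m and y of ring1_center in the frame of tray between -0.038 and 0.038 m and height (world z) of ring1_center below 0.055 m) and (x of ring3_center in the frame of tray between 0 and 0.074 m and y of ring3_center in the frame of tray between -0.038 and 0.038 m and height (world z) of ring3_center below 0.055 m)) or ((x of ring2_center in the frame of tray between 0 and 0.074 m and y of ring2_center in the frame of tray between -0.038 and 0.038 m and height (world z) of ring2_center below 0.055 m) and (x of ring3_center in the frame of tray between 0 and 0.074 m and y of ring3_center in the frame of tray between -0.038 and 0.038 m and height (world z) of ring3_center below 0.055 m)))), for 0.2 s.
3. all three rings lie in the pocket (x of ring1_center in the frame of tray between 0 and 0.074 m and y of ring1_center in the frame of tray between -0.038 and 0.038 m and height (world z) of each of ring1_center, ring2_center, ring3_center below 0.055 m and x of ring2_center in the frame of tray between 0 and 0.074 m and y of ring2_center in the frame of tray between -0.038 and 0.038 m and x of ring3_center in the frame of tray between 0 and 0.074 m and y of ring3_center in the frame of tray between -0.038 and 0.038 m), for 0.2 s.
At the end, for the whole second after the job is handed in: All three rings lie in the pocket: centres inside its walls and below 55 mm above the bench (deck 65 mm), at rest (under 0.03 m/s). The post stands upright (within 0.15 rad) and within 15 mm of its start; meter, carton and screwdriver are within 20 mm of theirs (all of step 3 and linear speed of each of ring1, ring2, ring3 below 0.03 m/s and angle between post's own z axis and vertical below 0.15 rad and distance of post from where it was at the start of the episode below 0.015 m and distance of each of meter, carton, driver from where it was at the start of the episode below 0.02 m); the robot touches nothing.
It fails at once if a ring is lifted or carried: its centre rises above 84 mm over the bench (it lies at 70 mm on the deck) (height (world z) of any of ring1_center, ring2_center, ring3_center above 0.084 m).
It fails at once if a ring is pushed off the deck anywhere but through the gate into the pocket ((height (world z) of ring1_center below 0.055 m and (x of ring1_center in the frame of tray below -0.012 m or x of ring1_center in the frame of tray above 0.08 m or y of ring1_center in the frame of tray below -0.042 m or y of ring1_center in the frame of tray above 0.042 m)) or (height (world z) of ring2_center below 0.055 m and (x of ring2_center in the frame of tray below -0.012 m or x of ring2_center in the frame of tray above 0.08 m or y of ring2_center in the frame of tray below -0.042 m or y of ring2_center in the frame of tray above 0.042 m)) or (height (world z) of ring3_center below 0.055 m and (x of ring3_center in the frame of tray below -0.012 m or x of ring3_center in the frame of tray above 0.08 m or y of ring3_center in the frame of tray below -0.042 m or y of ring3_center in the frame of tray above 0.042 m))).
It fails at once if a ring is pinched or pressed with more than 20 N (contact force between the fingers and ring1 above 20 N or contact force between the fingers and ring2 above 20 N or contact force between the fingers and ring3 above 20 N).
It fails at once if the post is tipped over 0.4 rad, moved over 15 mm or raised (angle between post's own z axis and vertical above 0.4 rad or distance of post from where it was at the start of the episode above 0.015 m).
It fails at once if meter, carton or screwdriver is moved over 20 mm (distance of any of meter, carton, driver from where it was at the start of the episode above 0.02 m).
It also fails if it takes over 61 s, if anything falls off the work surface, if the arm or the gripper's body presses on something with over 40 N, if the wrist force passes 120 N, or if a joint passes its speed limit or range.

## Working session

There is one attempt and no reset: what is moved stays moved. The work goes in short steps, Python scripts to look and compute and a tool call to move; the robot and the scene stay as the last step left them, time stands still between calls to the robot, and variables do not carry over. Pictures are saved under pics/ and viewed, at most 10 in all, crops included, and the job is handed in when it is done.

Besides the shell and the picture viewer there is one more tool, called after "Request:" as name(argument=value, ...) on one line, values as JSON. jog_arm: Moves the arm, as the interface text tells. Its arguments: {"type":"object","properties":{"deltas":{"type":"array"},"newtons":{"type":"number"}},"required":["deltas"]}

```bash
mkdir -p pics; ls; python3 - <<'E'
from rig import ctrl,capture,camera_params
import cv2,numpy as np
s=ctrl.state();print(s,ctrl.tcp_to_tips)
for n in("top","side"):
    im,d=capture(n);cv2.imwrite(f"pics/{n}0.png",im);np.save(f"pics/{n}0.npy",d);p=camera_params(n);print(n,p)
E
```

```text
pics
{'time_s': 0.0, 'qpos': array([-1.27079623,  0.57651756,  0.02480134,  1.43793401, -0.01501392,
        1.12896086, -0.05648237]), 'qvel': array([ 0.00096768, -0.00128778, -0.00039477,  0.00084892,  0.00103872,
        0.00062695,  0.00045759]), 'effort': array([ 8.39201330e-04, -7.65764380e+01,  2.25102536e+00, -2.85959047e+01,
        1.53153454e-02,  1.30867676e-02,  7.72256499e-06]), 'eef_pos': array([0.25256175, 0.62551891, 0.25244225]), 'eef_rot': array([-5.99002651e-01, -3.08368912e+00,  2.53665536e-03]), 'wrist_force': array([-0.26238662, -0.22700527,  0.38257072]), 'ft_torque': array([ 0.02944436, -0.02795613, -0.02255945]), 'grasp_force': 0.0, 'width': 1.0010982776047839} 0.022
top {'K': array([[411.86706694,   0.        , 254.27158509],
       [  0.        , 411.86706694, 193.25331912],
       [  0.        ,   0.        ,   1.        ]]), 'world_from_camera': array([[ 0.01282415, -0.98033825,  0.19690724,  0.44959617],
       [-0.99980067, -0.00955797,  0.01752879,  0.11110805],
       [-0.01530211, -0.19709279, -0.98026541,  0.73102795],
       [ 0.        ,  0.        ,  0.        ,  1.        ]])}
side {'K': array([[400.36314713,   0.        , 260.57953203],
       [  0.        , 400.36314713, 201.31354873],
       [  0.        ,   0.        ,   1.        ]]), 'world_from_camera': array([[-0.99439572, -0.08326665,  0.06514455,  0.51932934],
       [-0.10571641,  0.77679456, -0.6208174 ,  0.59490003],
       [ 0.00108945, -0.62422502, -0.78124384,  0.67329599],
       [ 0.        ,  0.        ,  0.        ,  1.        ]])}
```

View pics/top0.png

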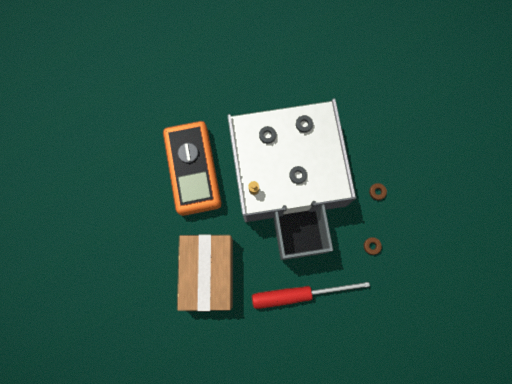

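View pics/side0.png

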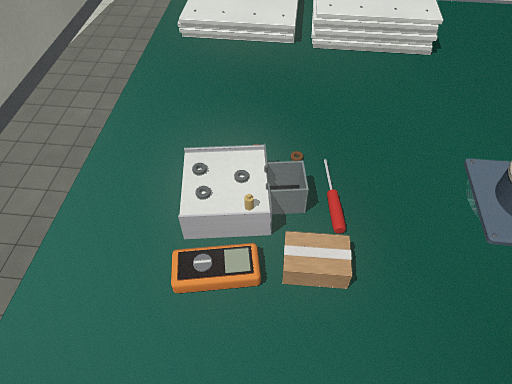

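The top picture shows three dark rings on the white deck at (268,135), (305,124) and (298,175). The two lookalikes are brown rings on the bench at (378,191) and (373,246), so they are not meant. The post is at (254,187), with gate pins at about (284,208) and (313,204). Next I'll check this in a close crop.

```bash
python3 - <<'E'
import cv2
im=cv2.imread("pics/top0.png")[95:215,220:365]
cv2.imwrite("pics/crop0.png",cv2.resize(im,None,fx=5,fy=5,interpolation=cv2.INTER_CUBIC))
E
```

```text
(no output)
```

View pics/crop0.png

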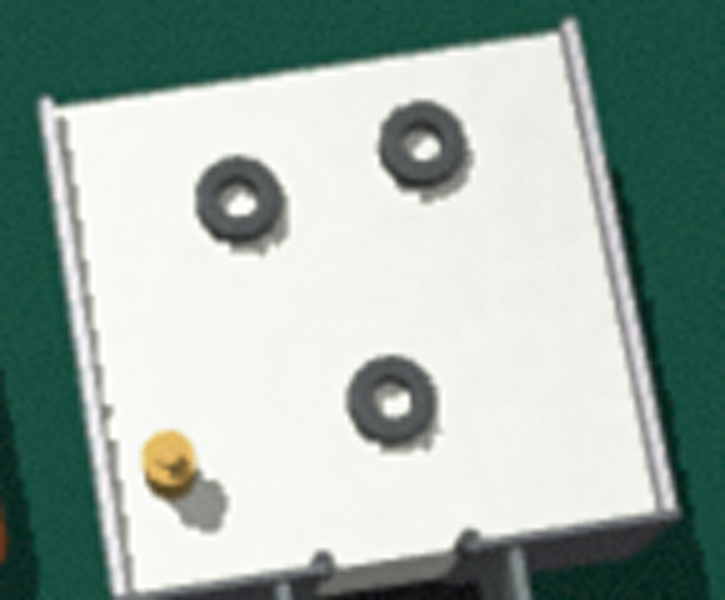

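The crop confirms three dark steel rings at crop (240,201), (424,146) and (392,401). The post top is at (169,452), the gate pins at (322,560) and (468,541), and the rims run left (46,100)-(122,592) and right (570,22)-(670,512).

```bash
cat > h.py <<'E'
import numpy as np
from rig import camera_params
def px(n,u,v,z,p=None):
    p=p or camera_params(n);T=p["world_from_camera"]
    r=T[:3,:3]@np.linalg.solve(p["K"],[u,v,1]);o=T[:3,3]
    return (o+r*(z-o[2])/r[2])[:2]
E
python3 - <<'E'
from h import *
c=lambda x,y,z:px("top",220+(x+.5)/5-.5,95+(y+.5)/5-.5,z)
P={k:c(*v) for k,v in dict(A=(239,201,.075),B=(423,146,.075),C=(392,400,.075),post=(169,449,.1),pl=(322,558,.079),pr=(468,539,.079),Lr=(46,100,.075),Lf=(122,594,.075),Rr=(570,22,.075),Rf=(670,514,.075)).items()}
for k,v in P.items():print(k,v.round(4))
print(np.linalg.norm(P['pl']-P['pr']),np.linalg.norm(P['Lr']-P['Rr']),np.linalg.norm(P['Lf']-P['Lr']))
d=[P['Lf']-P['Lr'],P['Rf']-P['Rr']];a=[np.degrees(np.arctan2(e[1],e[0])) for e in d];print("axis",a)
e=P['pl']-P['pr'];print("pins normal",np.degrees(np.arctan2(e[1],e[0]))+90)
th=np.radians(np.mean(a)%360);x=np.array([np.cos(th),np.sin(th)]);y=np.array([-x[1],x[0]])
g=(P['pl']+P['pr'])/2+.003*x
for k,v in P.items():print(k,((v-g)@x*1e3).round(1),((v-g)@y*1e3).round(1))
print("gate",g,np.degrees(th))
E
```

```text
A [0.6813 0.1022]
B [0.7011 0.0405]
C [0.6132 0.0516]
post [0.5905 0.1239]
pl [0.5599 0.0748]
pr [0.5665 0.028 ]
Lr [0.7166 0.1677]
Lf [0.5481 0.1389]
Rr [ 0.7459 -0.0098]
Rf [ 0.5761 -0.0377]
0.04727413558349504 0.1798330639882458 0.17093666494365073
axis [np.float64(-170.32859797664784), np.float64(-170.64969211956128)]
pins normal 188.0974530084239
A -127.8 -30.5
B -137.2 33.5
C -52.4 8.1
post -41.9 -67.0
pl -3.6 -23.6
pr -2.4 23.6
Lr -173.5 -89.3
Lf -2.6 -88.8
Rr -173.1 90.6
Rf -1.0 90.1
gate [0.56023767 0.05093953] 189.51085495189545
```

Request:
jog_arm(deltas=[0, 0, 0, 0, 0, -6.3, 0.55, 0, 0, 0, 0, 0, -6.3, 0.55, 0, 0, 0, 0, 0, -6.3, 0.55, 0, 0, 0, 0, 0, -6.3, 0.55, 0, 0, 0, 0, 0, -6.3, 0.55, 0, 0, 0, 0, 0, 0, 0.55, 0, 0, 0, 0, 0, 0, 0.55], newtons=20)

```text
time_s: 0.68
eef_pos: [0.2529, 0.6257, 0.2529]
eef_rot: [0.255, -3.131, 0.001]
wrist_force: [0.1, 0.3, -0.3]
width: 0.224
grasp_force: 0.0
```

```bash
cat >> h.py <<'E'
from rig import ctrl
from scipy.spatial.transform import Rotation
G=np.array([.56024,.05094]);TH=np.radians(189.5)
X=np.array([np.cos(TH),np.sin(TH)]);Y=np.array([-X[1],X[0]])
def w(tx,ty):return G+tx*1e-3*X+ty*1e-3*Y
def tray(p):return np.array([(p[:2]-G)@X,(p[:2]-G)@Y])*1e3
def go(tx,ty,z):
    "shift in tool axes (mm) to tray-frame (tx,ty mm), TCP height z"
    s=ctrl.state();R=Rotation.from_rotvec(s["eef_rot"]).as_matrix()
    yaw=np.degrees(np.arctan2(R[1,0],R[0,0]))%360
    d=R.T@(np.r_[w(tx,ty),z]-s["eef_pos"])*1e3
    print("t",s["time_s"],"tray",tray(s["eef_pos"]).round(1),"z",s["eef_pos"][2].round(4),"yaw",round(yaw,2),"tilt",R[:,2].round(3),"width",s["width"],"tips",ctrl.tcp_to_tips,"F",s["wrist_force"].round(1),"shift mm",d.round(1))
E
python3 -c "
from h import *
go(-90,8,.2)"
```

```text
t 0.6833 tray [ 208.3 -617.6] z 0.2529 yaw 189.3 tilt [-0.    -0.001 -1.   ] width 0.2239851918394822 tips 0.022 F [ 0.1  0.3 -0.3] shift mm [-300.5 -624.5   53.1]
```

Request:
jog_arm(deltas=[-0.0177, -0.0367, 0, 0, 0, 0, 0.55, -0.0177, -0.0367, 0, 0, 0, 0, 0.55, -0.0177, -0.0367, 0, 0, 0, 0, 0.55, -0.0177, -0.0367, 0, 0, 0, 0, 0.55, -0.0177, -0.0367, 0, 0, 0, 0, 0.55, -0.0177, -0.0367, 0, 0, 0, 0, 0.55, -0.0177, -0.0367, 0, 0, 0, 0, 0.55, -0.0177, -0.0367, 0, 0, 0, 0, 0.55, -0.0177, -0.0367, 0, 0, 0, 0, 0.55])

```text
time_s: 1.43
eef_pos: [0.4652, 0.3247, 0.2534]
eef_rot: [-0.254, 3.131, 0.0]
wrist_force: [0.6, -0.3, -0.2]
width: 0.225
grasp_force: 0.0
```

Request:
jog_arm(deltas=[-0.0177, -0.0367, 0, 0, 0, 0, 0.55, -0.0177, -0.0367, 0, 0, 0, 0, 0.55, -0.0177, -0.0367, 0, 0, 0, 0, 0.55, -0.0177, -0.0367, 0, 0, 0, 0, 0.55, -0.0177, -0.0367, 0, 0, 0, 0, 0.55, -0.0177, -0.0367, 0, 0, 0, 0, 0.55, -0.0177, -0.0367, 0, 0, 0, 0, 0.55, -0.0177, -0.0367, 0, 0, 0, 0, 0.55, 0, 0, 0, 0, 0, 0, 0.55])

```text
time_s: 2.18
eef_pos: [0.6561, 0.0501, 0.2527]
eef_rot: [-0.238, 3.131, -0.009]
wrist_force: [-0.8, -1.3, -0.9]
width: 0.218
grasp_force: 0.0
```

```bash
python3 - <<'E'
from h import *
from rig import capture
import cv2
go(-88,8,.13)
p=camera_params("wrist");im,d=capture("wrist");cv2.imwrite("pics/w1.png",im);np.save("pics/w1.npy",d);np.savez("pics/w1p.npz",**p)
E
```

```text
t 2.1833 tray [-94.4  16.7] z 0.2527 yaw 188.68 tilt [ 0.002 -0.006 -1.   ] width 0.21816773368408873 tips 0.022 F [-0.8 -1.3 -0.9] shift mm [  6.6   9.3 122.7]
```

View pics/w1.png

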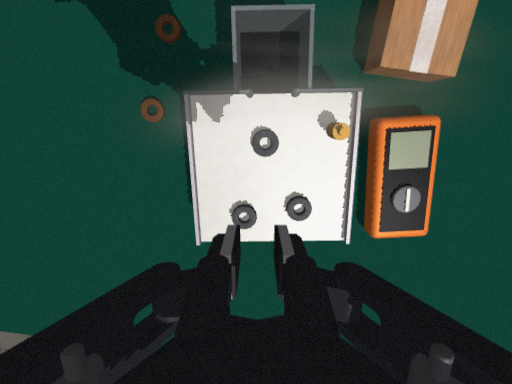

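The wrist view shows the rings at (265,143), (299,208) and (244,216), the pins at (250,93) and (295,93), and the post at (341,128). I'll cross-check these against the top view.

```bash
python3 - <<'E'
from h import *
p=dict(np.load("pics/w1p.npz"))
for k,v in dict(A=(299,208,.075),B=(244,216,.075),C=(265,142.5,.075),post=(341,127,.1),pl=(295,92.5,.079),pr=(250,93,.079),Lr=(350,242,.075),Rr=(198,244,.075),Lf=(358,91,.075),Rf=(187,94,.075)).items():print(k,tray(px("",*v,p)).round(1))
go(-88,8,.13)
E
```

```text
A [-130.5  -30.6]
B [-139.7   33.3]
C [-55.1   8.4]
post [-38.7 -65.2]
pl [ -4.8 -22.3]
pr [-4.7 23.5]
Lr [-174.2  -92.8]
Rr [-175.    89.7]
Lf [ -3.9 -87.5]
Rf [-4.4 88.9]
t 2.2333 tray [-93.3  12. ] z 0.2526 yaw 188.85 tilt [ 0.    -0.003 -1.   ] width 0.22145252808349689 tips 0.022 F [ 0.   1.  -0.4] shift mm [  5.3   4.3 122.6]
```

Request:
jog_arm(deltas=[0.0035, 0.0043, 0.03, 0, 0, 0, 0.55, 0, 0, 0.04, 0, 0, 0, 0.55, 0, 0, 0.04, 0, 0, 0, 0.55, 0, 0, 0.012, 0, 0, 0, 0.55, 0, 0, 0, 0, 0, 0, 0.55, 0, 0, 0, 0, 0, 0, 0.55, 0, 0, 0, 0, 0, 0, 0.55])

```text
time_s: 2.82
eef_pos: [0.6498, 0.0644, 0.1337]
eef_rot: [-0.259, 3.128, 0.0]
wrist_force: [-0.4, -0.7, 0.7]
width: 0.226
grasp_force: 0.0
```

```bash
python3 - <<'E'
from h import *
go(-90,8.3,.091)
E
```

```text
t 2.8167 tray [-90.6   1.5] z 0.1337 yaw 189.47 tilt [ 0.003  0.    -1.   ] width 0.22571408748757343 tips 0.022 F [-0.4 -0.7  0.7] shift mm [ 0.7 -6.8 42.7]
```

Request:
jog_arm(deltas=[0, -0.0068, 0.015, 0, 0, 0, 0.55, 0, 0, 0.015, 0, 0, 0, 0.55, 0, 0, 0.013, 0, 0, 0, 0.55, 0, 0, 0, 0, 0, 0, 0.55, 0, 0, 0, 0, 0, 0, 0.55, 0, 0, 0, 0, 0, 0, 0.55])

```text
time_s: 3.32
eef_pos: [0.6507, 0.0575, 0.0904]
eef_rot: [-0.26, 3.128, 0.0]
wrist_force: [0.2, 0.3, -0.4]
width: 0.226
grasp_force: 0.0
```

```bash
python3 - <<'E'
from h import *
from rig import capture
import cv2
go(-79,8.3,.09)
im,d=capture("side");im2,_=capture("top")
a=cv2.resize(im[135:245,170:280],None,fx=3.6,fy=3.6,interpolation=2);b=cv2.resize(im2[95:235,220:360],None,fx=2.829,fy=2.829,interpolation=2)
cv2.imwrite("pics/s2.png",np.hstack([a,b]))
E
```

```text
t 3.3167 tray [-90.3   8.5] z 0.0904 yaw 189.5 tilt [ 0.003  0.    -1.   ] width 0.22624312995469484 tips 0.022 F [ 0.2  0.3 -0.4] shift mm [11.3  0.2  0.3]
```

View pics/s2.png

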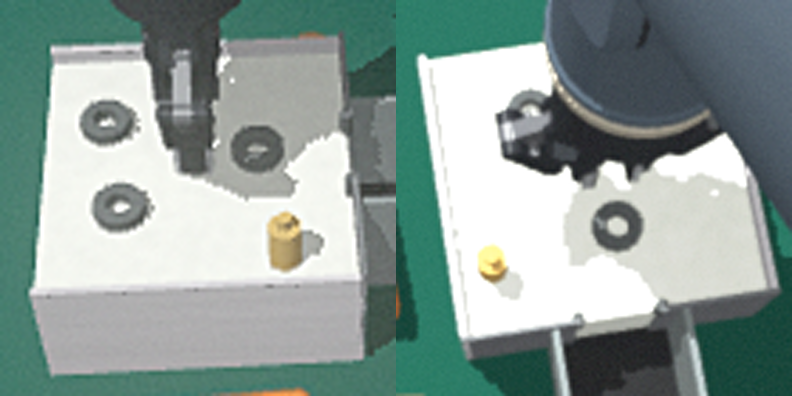

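Left half (side view): the fingertips are near the deck, with ring 1 ahead of them at crop (257,148). Right half (top view): both fingertips straddle the ring's line. Next is the push.

Request:
jog_arm(deltas=[0.004, 0, 0, 0, 0, 0, 0.55, 0.004, 0, 0, 0, 0, 0, 0.55, 0.004, 0, 0, 0, 0, 0, 0.55, 0.004, 0, 0, 0, 0, 0, 0.55, 0.004, 0.001, 0, 0, 0, 0, 0.55, 0.004, 0.0014, 0, 0, 0, 0, 0.55, 0.004, 0.0014, 0, 0, 0, 0, 0.55, 0.004, 0.0014, 0, 0, 0, 0, 0.55, 0.004, 0.0014, 0, 0, 0, 0, 0.55, 0.004, 0.001, 0, 0, 0, 0, 0.55])

```text
time_s: 4.25
eef_pos: [0.6084, 0.0584, 0.0883]
eef_rot: [-0.261, 3.131, 0.0]
wrist_force: [-0.4, -1.0, 0.1]
width: 0.221
grasp_force: 0.2
```

```bash
python3 - <<'E'
from h import *
from rig import capture
import cv2
go(-24,0,.09)
im,d=capture("side");im2,_=capture("top")
a=cv2.resize(im[135:245,170:280],None,fx=3.6,fy=3.6,interpolation=2);b=cv2.resize(im2[95:235,220:360],None,fx=2.829,fy=2.829,interpolation=2)
cv2.imwrite("pics/s3.png",np.hstack([a,b]))
E
```

```text
t 4.25 tray [-48.7   0.6] z 0.0883 yaw 189.52 tilt [ 0.  0. -1.] width 0.22106327849476717 tips 0.022 F [-0.4 -1.   0.1] shift mm [24.7  0.6 -1.7]
```

View pics/s3.png

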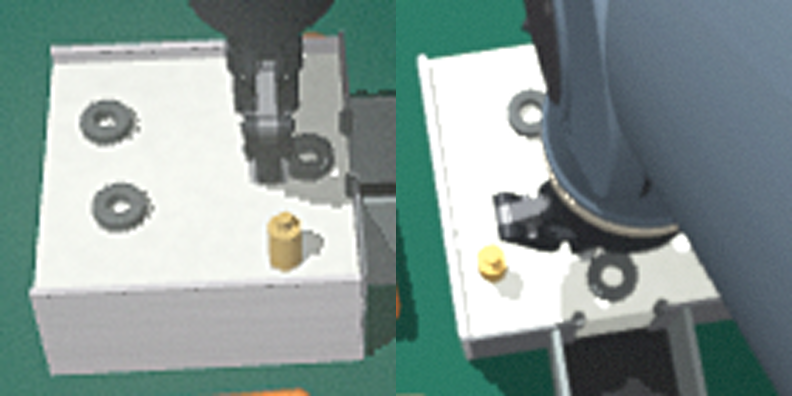

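The ring is seated between the fingertips at crop (613,276), on the gate's centre line (gate middle about (620,314)). I'll push on.

Request:
jog_arm(deltas=[0.004, 0, -0.0003, 0, 0, 0, 0.55, 0.004, 0.0003, -0.0003, 0, 0, 0, 0.55, 0.004, 0.0003, -0.0003, 0, 0, 0, 0.55, 0.004, 0, 0, 0, 0, 0, 0.55, 0.004, 0, 0, 0, 0, 0, 0.55, 0.004, 0, 0, 0, 0, 0, 0.55, 0, 0, 0, 0, 0, 0, 0.55, 0, 0, 0, 0, 0, 0, 0.55, 0, 0, 0, 0, 0, 0, 0.55])

```text
time_s: 5.1
eef_pos: [0.5853, 0.0548, 0.0893]
eef_rot: [-0.26, 3.13, 0.0]
wrist_force: [0.2, 0.6, 0.8]
width: 0.222
grasp_force: 0.0
```

```bash
cat > look.py <<'E'
from h import *
from rig import capture
import cv2,sys
go(*map(float,sys.argv[2:5]))
im,d=capture("side");im2,_=capture("top")
a=cv2.resize(im[135:245,170:312],None,fx=2.817,fy=2.817,interpolation=2);b=cv2.resize(im2[95:265,220:390],None,fx=310/170,fy=310/170,interpolation=2)
cv2.imwrite(sys.argv[1],np.hstack([a,cv2.copyMakeBorder(b,0,0,0,0,0)]))  if a.shape[0]==b.shape[0] else print(a.shape,b.shape)
E
python3 look.py pics/s4.png -24 0 .15
```

```text
t 5.1 tray [-25.3   0.3] z 0.0893 yaw 189.51 tilt [ 0.  0. -1.] width 0.22171937001287495 tips 0.022 F [0.2 0.6 0.8] shift mm [  1.3   0.3 -60.7]
```

View pics/s4.png

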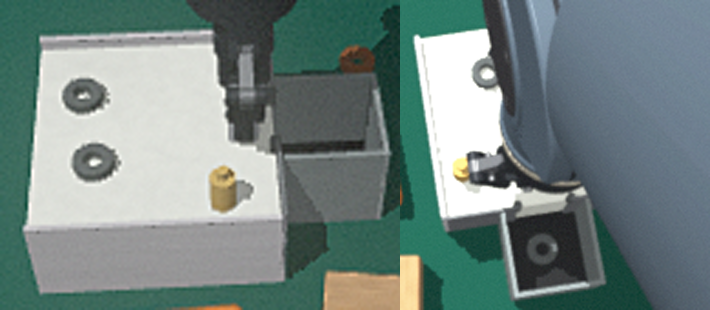

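Ring 1 lies in the pocket (crop (543,248)) and the post is still standing. Next is ring A, at tray (-129,-30.5).

Request:
jog_arm(deltas=[-0.003, 0, -0.02, 0, 0, 0, 0.55, -0.01, 0, -0.025, 0, 0, 0, 0.55, -0.03, 0.007, 0, 0, 0, 0, 0.55, -0.03, 0.008, 0, 0, 0, 0, 0.55, -0.03, 0.008, 0, 0, 0, 0, 0.55, -0.03, 0.007, 0, 0, 0, 0, 0.55, -0.007, 0.001, 0, 0, 0, 0, 0.55, 0, 0, 0, 0, 0, 0, 0.55, 0, 0, 0, 0, 0, 0, 0.55, 0, 0, 0, 0, 0, 0, 0.55])

```text
time_s: 6.03
eef_pos: [0.717, 0.1076, 0.1339]
eef_rot: [0.259, -3.13, 0.001]
wrist_force: [-0.1, -0.3, -0.2]
width: 0.226
grasp_force: 0.0
```

```bash
python3 -c "
from h import *
go(-164,-30.5,.09)"
```

```text
t 6.0333 tray [-164.  -30.] z 0.1339 yaw 189.48 tilt [-0.001 -0.001 -1.   ] width 0.2255388344387467 tips 0.022 F [-0.1 -0.3 -0.2] shift mm [-0.1  0.5 43.9]
```

Request:
jog_arm(deltas=[0, 0.0005, 0.015, 0, 0, 0, 0.55, 0, 0, 0.015, 0, 0, 0, 0.55, 0, 0, 0.0135, 0, 0, 0, 0.55, 0, 0, 0, 0, 0, 0, 0.55, 0, 0, 0, 0, 0, 0, 0.55, 0.004, 0, 0, 0, 0, 0, 0.55, 0.004, 0, 0, 0, 0, 0, 0.55, 0.004, 0, 0, 0, 0, 0, 0.55, 0.004, 0, 0, 0, 0, 0, 0.55, 0.004, 0, 0, 0, 0, 0, 0.55])

```text
time_s: 6.87
eef_pos: [0.6979, 0.1056, 0.0912]
eef_rot: [-0.26, 3.13, 0.0]
wrist_force: [-0.0, -1.2, 0.6]
width: 0.221
grasp_force: 0.2
```

Request:
jog_arm(deltas=[0.004, -0.001, 0, 0, 0, 0, 0.55, 0.004, -0.0013, 0, 0, 0, 0, 0.55, 0.004, -0.0013, 0, 0, 0, 0, 0.55, 0.004, -0.0013, 0, 0, 0, 0, 0.55, 0.004, -0.0013, 0, 0, 0, 0, 0.55, 0.004, -0.0013, 0, 0, 0, 0, 0.55, 0.004, -0.0013, 0, 0, 0, 0, 0.55, 0.004, -0.0013, 0, 0, 0, 0, 0.55, 0.004, -0.0013, 0, 0, 0, 0, 0.55, 0.004, -0.0013, 0, 0, 0, 0, 0.55])

```text
time_s: 7.7
eef_pos: [0.6605, 0.0863, 0.0907]
eef_rot: [0.26, -3.131, 0.0]
wrist_force: [-0.4, 0.1, 0.1]
width: 0.227
grasp_force: 0.2
```

Request:
jog_arm(deltas=[0.004, -0.0013, 0, 0, 0, 0, 0.55, 0.004, -0.0013, 0, 0, 0, 0, 0.55, 0.004, -0.0013, 0, 0, 0, 0, 0.55, 0.004, -0.0013, 0, 0, 0, 0, 0.55, 0.004, -0.0013, 0, 0, 0, 0, 0.55, 0.004, -0.0013, 0, 0, 0, 0, 0.55, 0.004, -0.0013, 0, 0, 0, 0, 0.55, 0.004, -0.0013, 0, 0, 0, 0, 0.55, 0.004, -0.0013, 0, 0, 0, 0, 0.55, 0.004, -0.0013, 0, 0, 0, 0, 0.55])

```text
time_s: 8.53
eef_pos: [0.6232, 0.0669, 0.0907]
eef_rot: [0.26, -3.131, 0.0]
wrist_force: [0.1, -0.1, -0.6]
width: 0.23
grasp_force: 0.2
```

```bash
python3 look.py pics/s5.png -25 0 .09
```

```text
t 8.5333 tray [-64.7  -5.3] z 0.0907 yaw 189.51 tilt [-0. -0. -1.] width 0.22981061350935572 tips 0.022 F [ 0.1 -0.1 -0.6] shift mm [39.7 -5.3  0.7]
```

View pics/s5.png

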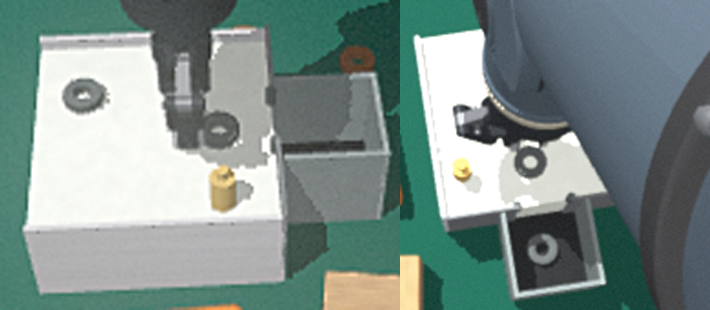

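The second ring is seated at crop (530,163), on the centre line. Pushing it through.

Request:
jog_arm(deltas=[0.004, -0.0013, 0, 0, 0, 0, 0.55, 0.004, -0.0013, 0, 0, 0, 0, 0.55, 0.004, -0.0013, 0, 0, 0, 0, 0.55, 0.004, -0.0009, 0, 0, 0, 0, 0.55, 0.004, 0, 0, 0, 0, 0, 0.55, 0.004, 0, 0, 0, 0, 0, 0.55, 0.004, 0, 0, 0, 0, 0, 0.55, 0.004, 0, 0, 0, 0, 0, 0.55, 0.004, 0, 0, 0, 0, 0, 0.55, 0.0035, 0, 0, 0, 0, 0, 0.55])

```text
time_s: 9.47
eef_pos: [0.5849, 0.0558, 0.0908]
eef_rot: [0.261, -3.131, -0.0]
wrist_force: [-0.2, 0.0, 0.3]
width: 0.225
grasp_force: 0.2
```

Request:
jog_arm(deltas=[0, 0, 0, 0, 0, 0, 0.55, 0, 0, 0, 0, 0, 0, 0.55, 0, 0, 0, 0, 0, 0, 0.55])

```text
time_s: 9.72
eef_pos: [0.5856, 0.0559, 0.0907]
eef_rot: [-0.26, 3.131, 0.0]
wrist_force: [-0.9, -0.0, 0.2]
width: 0.228
grasp_force: 0.0
```

```bash
python3 look.py pics/s6.png -172 33 .134
```

```text
t 9.7167 tray [-25.8  -0.7] z 0.0907 yaw 189.51 tilt [ 0.  0. -1.] width 0.22767258429905263 tips 0.022 F [-0.9 -0.   0.2] shift mm [-146.2  -33.7  -43.2]
```

View pics/s6.png

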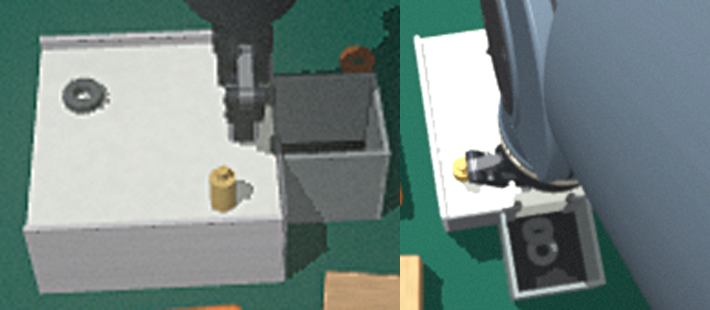

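Two rings are in the pocket (crop (543,225) and (543,248)). Next is ring B, at tray (-138.5,33.4).

Request:
jog_arm(deltas=[-0.003, 0, -0.02, 0, 0, 0, 0.55, -0.01, 0, -0.023, 0, 0, 0, 0.55, -0.033, -0.008, 0, 0, 0, 0, 0.55, -0.033, -0.009, 0, 0, 0, 0, 0.55, -0.033, -0.009, 0, 0, 0, 0, 0.55, -0.025, -0.008, 0, 0, 0, 0, 0.55, -0.01, 0, 0, 0, 0, 0, 0.55, 0, 0, 0, 0, 0, 0, 0.55, 0, 0, 0, 0, 0, 0, 0.55, 0, 0, 0, 0, 0, 0, 0.55])

```text
time_s: 10.65
eef_pos: [0.735, 0.0468, 0.1334]
eef_rot: [0.261, -3.129, -0.0]
wrist_force: [-0.2, 0.0, -0.1]
width: 0.227
grasp_force: 0.0
```

```bash
python3 -c "
from h import *
go(-173,33.4,.09)"
```

```text
t 10.65 tray [-171.7   32.9] z 0.1334 yaw 189.53 tilt [-0.001  0.    -1.   ] width 0.22675309470658547 tips 0.022 F [-0.2  0.  -0.1] shift mm [-1.4 -0.5 43.4]
```

Request:
jog_arm(deltas=[-0.001, -0.0005, 0.015, 0, 0, 0, 0.55, 0, 0, 0.015, 0, 0, 0, 0.55, 0, 0, 0.013, 0, 0, 0, 0.55, 0, 0, 0, 0, 0, 0, 0.55, 0, 0, 0, 0, 0, 0, 0.55, 0.004, 0, 0, 0, 0, 0, 0.55, 0.004, 0, 0, 0, 0, 0, 0.55, 0.004, 0, 0, 0, 0, 0, 0.55, 0.004, 0, 0, 0, 0, 0, 0.55, 0.004, 0.001, 0, 0, 0, 0, 0.55])

```text
time_s: 11.48
eef_pos: [0.7169, 0.0435, 0.0912]
eef_rot: [-0.26, 3.13, -0.0]
wrist_force: [-0.4, -0.7, 0.8]
width: 0.222
grasp_force: 0.3
```

Request:
jog_arm(deltas=[0.004, 0.0013, 0, 0, 0, 0, 0.55, 0.004, 0.0013, 0, 0, 0, 0, 0.55, 0.004, 0.0013, 0, 0, 0, 0, 0.55, 0.004, 0.0013, 0, 0, 0, 0, 0.55, 0.004, 0.0013, 0, 0, 0, 0, 0.55, 0.004, 0.0013, 0, 0, 0, 0, 0.55, 0.004, 0.0013, 0, 0, 0, 0, 0.55, 0.004, 0.0013, 0, 0, 0, 0, 0.55, 0.004, 0.0013, 0, 0, 0, 0, 0.55, 0.004, 0.0013, 0, 0, 0, 0, 0.55])

```text
time_s: 12.32
eef_pos: [0.6752, 0.0502, 0.0907]
eef_rot: [0.26, -3.131, 0.0]
wrist_force: [0.2, -0.3, 0.1]
width: 0.224
grasp_force: 0.3
```

Request:
jog_arm(deltas=[0.004, 0.0013, 0, 0, 0, 0, 0.55, 0.004, 0.0013, 0, 0, 0, 0, 0.55, 0.004, 0.0013, 0, 0, 0, 0, 0.55, 0.004, 0.0013, 0, 0, 0, 0, 0.55, 0.004, 0.0013, 0, 0, 0, 0, 0.55, 0.004, 0.0013, 0, 0, 0, 0, 0.55, 0.004, 0.0013, 0, 0, 0, 0, 0.55, 0.004, 0.0013, 0, 0, 0, 0, 0.55, 0.004, 0.0013, 0, 0, 0, 0, 0.55, 0.004, 0.0013, 0, 0, 0, 0, 0.55])

```text
time_s: 13.15
eef_pos: [0.6336, 0.0564, 0.0907]
eef_rot: [0.26, -3.131, 0.0]
wrist_force: [0.3, 0.0, 1.0]
width: 0.229
grasp_force: 0.2
```

```bash
python3 - <<'E'
from h import *
from rig import capture
import cv2
go(-25,0,.09)
# dark blob on the deck ahead of the fingers, in the top view
p=camera_params("top");im,_=capture("top")
hsv=cv2.cvtColor(im,cv2.COLOR_BGR2HSV)
c,r,_=cv2.minAreaRect(np.argwhere(im[...,1]<0)[:,::-1].astype(np.float32)) if 0 else (0,0,0)
m=((im.max(2)<95)).astype(np.uint8)
n,l,st,ce=cv2.connectedComponentsWithStats(m)
for s,q in zip(st[1:],ce[1:]):
    if 60<s[4]<600: print(s,tray(px("top",*q,.075,p)).round(1))
E
```

```text
t 13.15 tray [-73.2   6.7] z 0.0907 yaw 189.51 tilt [-0. -0. -1.] width 0.22906671943148096 tips 0.022 F [0.3 0.  1. ] shift mm [48.2  6.7  0.7]
[289 169  17  16 140] [-49.3   6.8]
[246 212  31  27 585] [ 19.6 -61.9]
```

Request:
jog_arm(deltas=[0.004, 0.0013, 0, 0, 0, 0, 0.55, 0.004, 0.0013, 0, 0, 0, 0, 0.55, 0.004, 0.0013, 0, 0, 0, 0, 0.55, 0.004, 0.0013, 0, 0, 0, 0, 0.55, 0.004, 0.001, 0, 0, 0, 0, 0.55, 0.004, 0, 0, 0, 0, 0, 0.55, 0.004, 0, 0, 0, 0, 0, 0.55, 0.004, 0, 0, 0, 0, 0, 0.55, 0.004, 0, 0, 0, 0, 0, 0.55, 0.004, 0, 0, 0, 0, 0, 0.55])

```text
time_s: 14.03
eef_pos: [0.5931, 0.0557, 0.0907]
eef_rot: [0.26, -3.131, 0.0]
wrist_force: [0.5, 0.1, 0.8]
width: 0.223
grasp_force: 0.1
```

Request:
jog_arm(deltas=[0.004, 0, 0, 0, 0, 0, 0.55, 0.004, 0, 0, 0, 0, 0, 0.55, 0, 0, 0, 0, 0, 0, 0.55, 0, 0, 0, 0, 0, 0, 0.55, 0, 0, 0, 0, 0, 0, 0.55, 0, 0, 0, 0, 0, 0, 0.55])

```text
time_s: 14.53
eef_pos: [0.5858, 0.0546, 0.0907]
eef_rot: [-0.26, 3.131, 0.0]
wrist_force: [0.1, 0.1, 0.6]
width: 0.223
grasp_force: 0.0
```

Request:
jog_arm(deltas=[-0.004, 0, -0.01, 0, 0, 0, 0.55, -0.01, 0, -0.02, 0, 0, 0, 0.55, -0.02, 0, -0.02, 0, 0, 0, 0.55, -0.02, 0, -0.02, 0, 0, 0, 0.55, -0.02, 0, -0.02, 0, 0, 0, 0.55, -0.02, 0, -0.02, 0, 0, 0, 0.55, 0, 0, 0, 0, 0, 0, 0.55, 0, 0, 0, 0, 0, 0, 0.55, 0, 0, 0, 0, 0, 0, 0.55])

```text
time_s: 15.28
eef_pos: [0.6774, 0.0699, 0.1997]
eef_rot: [0.26, -3.129, 0.0]
wrist_force: [-0.7, 1.0, -0.2]
width: 0.224
grasp_force: 0.0
```

```bash
python3 look.py pics/s7.png -25 0 .09
```

```text
t 15.2833 tray [-118.7    0.6] z 0.1997 yaw 189.51 tilt [-0.002 -0.    -1.   ] width 0.22404720988742877 tips 0.022 F [-0.7  1.  -0.2] shift mm [ 93.5   0.6 109.9]
```

View pics/s7.png

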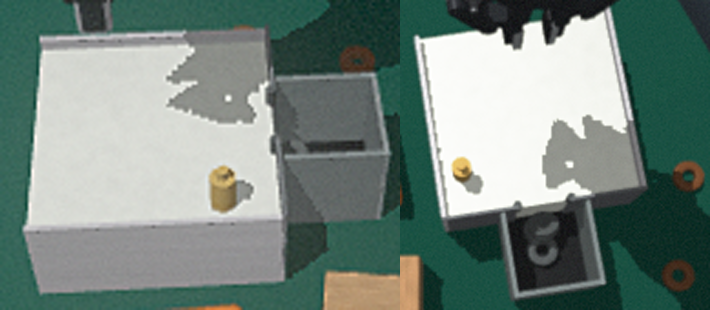

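The deck is empty and the post is standing. The third ring seems to be stacked or leaning near the gate, at crop (542,222), so I'll check its height by depth.

```bash
python3 - <<'E'
from h import *
from rig import capture
p=camera_params("top");im,d=capture("top")
K=p["K"];T=p["world_from_camera"];g={}
for v in range(200,262):
    for u in range(270,335):
        z=d[v,u]
        if z<=0: continue
        q=(T@np.r_[np.linalg.solve(K,[u,v,1])*z,1])[:3];t=tray(q)
        if 1<t[0]<70 and abs(t[1])<34: g.setdefault((int(t[0]//6)*6,int((t[1]+36)//6)*6-36),[]).append(q[2]*1e3)
for a in range(0,72,6):print(a,[int(np.median(g[a,b])) if (a,b) in g else -1 for b in range(-36,36,6)])
E
```

```text
0 [44, 17, 3, 2, 24, 24, 25, 24, 15, 3, 19, 25]
6 [2, 2, 3, 14, 27, 24, 20, 27, 28, 3, 2, 3]
12 [3, 3, 2, 19, 32, 32, 25, 32, 31, 2, 2, 3]
18 [2, 3, 3, 17, 31, 35, 36, 34, 3, 3, 2, 3]
24 [4, 2, 2, 4, 21, 24, 22, 15, 4, 3, 2, 3]
30 [2, 3, 3, 12, 12, 3, 3, 13, 3, 3, 3, 3]
36 [4, 2, 3, 10, 13, 3, 12, 13, 3, 3, 3, 4]
42 [-1, 3, 2, 3, 12, 13, 12, 3, 3, 2, 4, 2]
48 [2, 3, 3, 3, 2, 4, 2, 3, 2, 2, 2, 3]
54 [-1, 2, 3, 3, 3, 2, 3, 3, 2, 3, 2, 3]
60 [3, 4, 2, 3, 3, 3, 2, 2, 2, 3, 2, 4]
66 [-1, 4, 3, 2, 2, 3, 2, 3, 3, 3, 3, 3]
```

The third ring rests on the other two. Its top is at most 36 mm high and its centre is at x about 13 mm, inside the pocket. The robot is clear.

```bash
python3 -c "
from rig import hand_in
print(hand_in())"
```

```text
the job is handed in; nothing more can be done
None
```

All three rings are in the pocket and the job is handed in at about 15 s (no verdict returned); the post still stands, the arm is clear, and I kept away from the meter, carton and screwdriver but did not re-measure them.

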